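# Crank the bench gas valve to its green mark

### The job

Take the loose red crank from its grey rest and put its socket down the black collar of the blue gas valve, gently feeling for the hidden square spindle until the crank drops fully home on it without forcing it. Then crank the valve anticlockwise until the black pointer stands at the green mark, and let go, leaving the crank seated in the collar. Do not disturb the other things on the bench.

Things in the scene. Friction and masses are not known exactly. Their poses are not given: they have to be found in the camera images.
- crank_hub (a point): Centre of the red grip block on the axis of the loose crank, 34 (crank x) x 24 (crank y, the width to grip) x 36 mm high. Crank z is up along its axis, x points along its arm to the knob. The arm below the block is 18 mm wide, 10 mm thick, its underside 28 mm below this point; its foot is 86 mm below this point. The crank stands upright in its rest.
- crank_knob (a point): Centre of the black upright crank knob, 20 mm in diameter, 42 mm tall, which spins freely on the crank's arm 80 mm from the crank's axis (along crank x), 5 mm higher than crank_hub; its lower end is 2 mm above the arm's top.
- crank_foot (a point): Centre of the open lower end of the crank's square socket: 23.2 mm across flats inside, 24 mm deep, 40 mm over its outside corners; above it a round shank 37 mm across. Its flats face crank +x, -x, +y and -y. 86 mm below crank_hub.
- crank: The whole loose crank, about 0.35 kg; origin at its foot's centre, axes as for crank_hub.
- rest: Grey rest with a cup, fixed: base 85 x 85 x 6 mm, cup 60 mm outside, 46 mm inside, rim 26 mm above the bench. Origin under its centre. The crank's foot stands in it 6 mm above the bench.
- valve: The fixed gas valve; origin under its centre, on the collar's axis. Blue base 170 x 170 x 36 mm, white dial 164 mm across with its top 40 mm above the bench, copper stubs to both sides along the valve's y, out to 141 mm. Wedging crank and valve with over 60 N of contact force before the crank is home damages it: press with 5 to 10 N, never over 20 N.
- well_mouth (a point): Centre of the rim of the valve's black guard collar, 90 mm above the bench, axes of the valve (z up). The collar is 48 mm deep, 43 mm inside, flaring to 52 mm over its top 10 mm. With socket and spindle out of step the crank stops with its foot about 31 mm below the rim; in step (every 90 degrees, within about 4 degrees) it drops to about 46 mm below the rim, fully home.
- spindle_tip (a point): Tip of the hidden steel spindle on the collar's axis, 22 mm below the rim: a centring cone (11 mm wide at its tip) 9 mm high on a square 22 mm across flats, its top edge bevelled by 1.3 mm. How it is turned is not given (the axes here are the valve's); it is linked to the pointer with free play of about 23 degrees either way, so the pointer does not tell it either.
- stem (a joint): Angle of valve stem and black pointer, rad, growing anticlockwise from above; 2.0 is at the green mark. Starts at 0.2 to 0.7, stops at 0 and 2.6, needs about 0.45 N m (6 N at the crank's knob), stays where left, and follows the crank only once the free play (up to 0.8 rad, plus 0.15 rad between socket and square) is taken up.
- pointer_tip (a point): Tip of the black pointer over the white dial, 73 mm from the collar's axis, 44 mm above the bench.
- green_mark (a point): The green bar on the dial, 73 mm from the collar's axis, 44 mm above the bench: the pointer tip is to stand here. A red bar marks the closed end, joint value 0.
- amber_bottle: Bystander: brown glass bottle with black cap, 76 mm wide, 165 mm tall; origin under its centre.
- amber_jar: Bystander: brown glass jar with black lid, 84 mm wide, 100 mm tall; origin under its centre.
- beaker: Bystander: white plastic beaker, 84 mm wide, 100 mm tall; origin under its centre.
- wrench: Bystander: steel wrench 170 mm long lying flat along its own x; origin under its middle.
- green_carton: Bystander: white glove carton with a green band, 120 x 230 x 70 mm tall; origin under its centre.
- purple_carton: Bystander: white glove carton with a purple band, 120 x 230 x 70 mm tall; origin under its centre.
- screw_cap: Bystander: black screw cap, 38 mm wide, 20 mm tall; origin under its centre.
Not all that is in view belongs to the job. What is shaped like the crank but yellow is not meant.

How it is judged:
By the outcome, as a careful person would: the job done as asked, in the order asked, and still so for the second after the job is handed in, with the robot touching nothing.
It also fails if it takes over 67 s, if anything falls off the work surface, if the arm or the gripper's body presses on something with over 40 N, if the wrist force passes 120 N, or if a joint passes its speed limit or range.

### The arm

A 6-joint arm with a two-finger parallel gripper is mounted at the origin on the work surface. World frame = base frame: x ahead of the robot, y to its left, z up, the work surface at z = 0. Lengths are in m, angles in rad, forces in N, time in s.
With the tool pointing down it reaches from about 0.35 to 0.975 m from the base axis. Payload 4.9 kg.
Tool frame: the origin (TCP) lies midway between the tips of the shut fingers; the grasp point (between the pads) lies 19 mm behind it; z points along the fingers, y is the line along which they close (so a half turn about z gives the same grasp; the last joint's range is limited). The gripper opens to 85 mm and grips with 20 to 120 N. Pads are 22 mm wide; open, the fingers measure 114 mm over their backs; the gripper's body (76 mm by 85 mm) begins 54 mm behind the grasp point. The pads swing forward as they close: fully open they stand 13 mm farther back than shut.
Start: joints at [1.116, 0.053, 1.613, -0, 1.476, -0.119], TCP at [0.206, 0.59, 0.231] pointing down, gripper open.
Joint ranges: [-3.01, 3.01], [-1.01, 2.22], [0.06, 2.58], [-1.02, 4.17], [0.09, 2.62], [-3.14, 3.14]. Speed limits (rad/s): [2.57, 2.57, 3.14, 3.14, 3.14, 3.14].

### API

Orientations are given as a unit quaternion [w, x, y, z].
In Python, from plant import state, grab_frame, job_done, cut_out, place_of gives the robot as it stands.
- The arm moves only by the tool jog_arm, never from a script. Its argument "motion" is text: rows parted by semicolons, each of 7 numbers parted by spaces: the opening in per cent of the stroke, from 0 (shut) to 100 (fully open), then the shift along the tool's x, y, z as a fraction of full scale, then the turn, a rotation vector about the tool's x, y, z as a fraction of full scale. A call has exactly 5 rows; each row is the pose to reach, as a shift and turn from the pose commanded when the call began, along the tool's axes at that moment; what a row does not reach only later rows make up. Full scale, the value 1, is 50 cm for a shift and 1.5 rad for a turn. A row lasts 1/8 s, in which the tool goes at most 62.5 mm and 10.7 degrees, less where a joint would pass 70% of its speed; a pose out of reach is approached as far as the arm can. A call with a number of a shift or a turn outside -1 to 1 is refused whole. A call with a gripper value outside its range is refused whole. The fingers move at their own pace and stop on an object; the grip force is fixed at half the most. Time passes only in rows, so rows that repeat a pose let the fingers close, or fill a call up. It gives the time, the measured TCP pose, the force, the opening and the grip force at its end, in the units of the state.
- state(): the state, without advancing time (a new reading comes with each control period).
- grab_frame(name): name is "side" or "top" or "wrist"; returns a dict with "color" (400x640x3 uint8, red, green, blue), "range_z" (400x640 float32, m along the optical axis (not along the pixel's ray), 0 where there is no reading), "intrinsics" (3x3 intrinsics, pixels), "k1" (the pictures are not rectified: a ray, as slopes to the right and down, at radius r is drawn at 1 + k1 r^2 times it, then the intrinsics apply), "world_from_camera" (4x4, takes a point from camera to world coordinates). Camera axes: x right, y up, looking along -z (the intrinsics and any distortion apply to the point x, -y, -z); pixel columns grow to the right and rows downward; lengths in m; the calibration is good to about 2 mm. A picture is of the moment at which its call begins.
- job_done(): hands the job in; it is judged then, once.
Trained networks look in the newest picture that a camera, given by its name, has taken for a name from the list of things; names that differ only in an ending like _2 or _b are one class to them, and where a whole thing is asked for, a point or a joint stands for the part that bears it (a point fixed in the world has none). Each returns a list of dicts, best first, with "p" (0 to 1); they miss things now and then, are a little off and sometimes report something else, mostly with a low value. They report only what shows in the picture. A call takes as long as a camera call. They do not tell look-alikes from the thing itself.
- cut_out(camera, thing): "pixels" (400x640 bool, what is visible of it).
- place_of(camera, thing): "at" ([x, y, z] in m, in world coordinates, good to about 4 mm: a listed point, or the origin of a listed thing).
The state is a dict: "time": time; "joint_pos": joint angles; "joint_vel": joint speeds; "joint_efforts": joint torques, N m; "tool_pos": TCP position; "tool_rot": TCP orientation; "contact_force": force on the tool from outside, world axes, zero at the start; "ft_torque": the same for the moment, N m; "gripper_width": opening from 0.0 (shut) to 1.0 (fully open); "grasp_force": force on a finger pad.
Only numpy, scipy, OpenCV 4.12 (cv2) and the standard library are available. Lean on these libraries where they do the work, as an engineer would, in place of code of your own. Each camera call takes 0.05 s, during which the arm holds its last target. There are 200 camera calls.

## Working session

There is one attempt and no reset: what is moved stays moved. The work goes in short steps, Python scripts to look and compute and a tool call to move; the robot and the scene stay as the last step left them, time stands still between calls to the robot, and variables do not carry over. Pictures are saved under pics/ and viewed, at most 10 in all, crops included, and the job is handed in when it is done.

Besides the shell and the picture viewer there is one more tool, called after ">>>" by a JSON object that holds its "method" and its "body", one argument or row to a line. jog_arm: Moves the arm, as the interface text tells. Shift numbers are shares of 50 cm and turn numbers shares of 1.5 rad, none past 1 either way. Its arguments: {"type":"object","properties":{"motion":{"type":"string"}},"required":["motion"]}

```bash
mkdir -p pics; ls; cat > h.py <<'E'
import numpy as np, cv2
from plant import *
from scipy.spatial.transform import Rotation as R
def save(n,f): cv2.imwrite('pics/'+n,f['color'][:,:,::-1])
def proj(f,P):
    T=np.linalg.inv(f['world_from_camera']);p=T[:3,:3]@np.array(P)+T[:3,3]
    s=np.array([p[0],-p[1]])/-p[2];s=s*(1+f['k1']*(s@s));K=f['intrinsics']
    return K[0,0]*s[0]+K[0,2],K[1,1]*s[1]+K[1,2]
def ray(f,uv):
    K=f['intrinsics'];d=np.array([(uv[0]-K[0,2])/K[0,0],(uv[1]-K[1,2])/K[1,1]]);s=d.copy()
    for _ in range(20): s=d/(1+f['k1']*(s@s))
    W=f['world_from_camera'];return W[:3,3],W[:3,:3]@np.array([s[0],-s[1],-1])
def atz(f,uv,z):
    o,d=ray(f,uv);return o+d*(z-o[2])/d[2]
E
cat > a.py <<'E'
from h import *
np.set_printoptions(precision=4,suppress=True)
for c in ['top','side']:
    f=grab_frame(c);save(c+'0.png',f);print(c,f['world_from_camera'][:3,3])
    for n in ['crank_hub','crank_knob','crank_foot','rest','valve','well_mouth','pointer_tip','green_mark','amber_bottle','amber_jar','beaker','wrench','green_carton','purple_carton','screw_cap']:
        print(n,[(round(r['p'],2),np.round(r['at'],3).tolist(),np.round(proj(f,r['at'])).tolist()) for r in place_of(c,n)][:3])
print(state())
E
python3 a.py
```

```text
pics
top [ 0.4245 -0.0528  1.6799]
crank_hub [(0.77, [0.299, -0.595, 0.087], [474.0, 262.0]), (0.56, [0.385, -0.47, 0.091], [440.0, 238.0]), (0.53, [0.341, -0.233, 0.085], [374.0, 250.0])]
crank_knob [(0.66, [0.309, -0.302, 0.089], [393.0, 259.0]), (0.48, [0.276, -0.519, 0.091], [454.0, 269.0]), (0.46, [0.478, -0.333, 0.102], [403.0, 211.0])]
crank_foot [(0.76, [0.299, -0.598, -0.0], [467.0, 260.0]), (0.7, [0.342, -0.232, -0.004], [371.0, 248.0]), (0.66, [0.477, -0.253, 0.005], [377.0, 212.0])]
rest [(0.59, [0.475, -0.25, -0.001], [376.0, 213.0]), (0.22, [0.665, -0.048, 0.002], [323.0, 162.0])]
valve [(0.89, [0.565, 0.144, -0.003], [272.0, 188.0])]
well_mouth [(0.81, [0.567, 0.142, 0.094], [269.0, 185.0]), (0.65, [0.474, -0.255, 0.093], [380.0, 212.0])]
pointer_tip [(0.67, [0.64, 0.13, 0.044], [274.0, 166.0])]
green_mark [(0.81, [0.594, 0.21, 0.043], [253.0, 178.0]), (0.49, [0.565, 0.141, 0.09], [269.0, 185.0])]
amber_bottle [(0.67, [0.733, -0.302, 0.002], [390.0, 145.0])]
amber_jar [(0.58, [0.754, 0.216, -0.0], [254.0, 138.0])]
beaker [(0.7, [0.746, -0.115, 0.003], [341.0, 141.0]), 
[... 1521 characters left out ...]
 [364.0, 335.0]), (0.65, [0.637, 0.126, 0.042], [327.0, 167.0])]
purple_carton [(0.36, [0.735, -0.302, -0.001], [400.0, 266.0])]
screw_cap [(0.48, [0.66, -0.046, -0.002], [348.0, 209.0])]
{'time': 1.6, 'joint_pos': array([ 1.116 ,  0.0527,  1.6129, -0.    ,  1.476 , -0.119 ]), 'joint_vel': array([-0.0017, -0.0008,  0.0006, -0.0008, -0.0015, -0.0009]), 'joint_efforts': array([ -0.001 , -39.3665, -37.0453,  -0.0002,   0.0005,  -0.    ]), 'tool_pos': array([0.2059, 0.5901, 0.2313]), 'tool_rot': array([ 0.    ,  0.1671,  0.9859, -0.    ]), 'contact_force': array([-0.4413, -0.1476, -0.7   ]), 'ft_torque': array([-0.0236,  0.0099, -0.0304]), 'grasp_force': 0.0, 'gripper_width': 0.9964742419700532}
```

```bash
python3 -c "
import cv2
a=cv2.imread('pics/top0.png')[110:300,230:500];cv2.imwrite('pics/t1.png',cv2.resize(a,None,fx=2.9,fy=2.9,interpolation=2))
b=cv2.imread('pics/side0.png')[110:310,200:430];cv2.imwrite('pics/s1.png',cv2.resize(b,None,fx=2.9,fy=2.9,interpolation=2))"
```

```text
(no output)
```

View pics/t1.png

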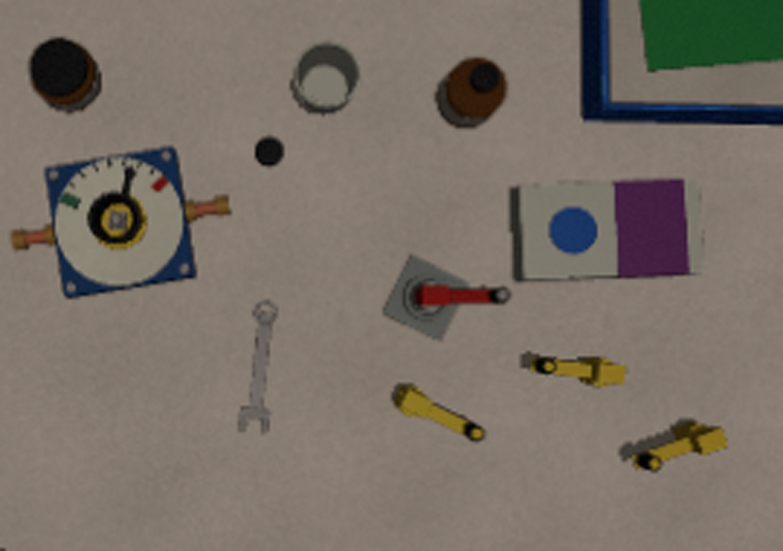

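View pics/s1.png

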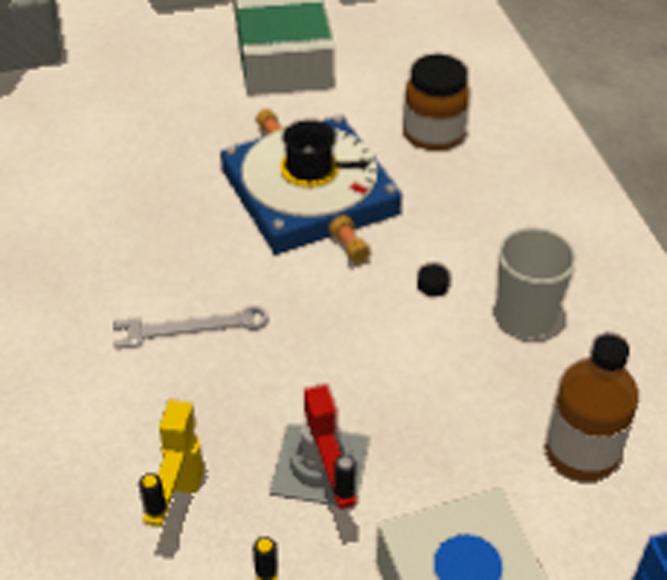

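The red crank is at top-crop (432,296) with its knob at (502,296), pointing along about -y. The valve is at (118,220), its pointer at about (130,170), the green mark at (70,200) and the red mark at (160,184). These agree with the network positions, and the yellow cranks can be ignored. I'll fly over the valve first to see the spindle with the wrist camera.

```bash
cat >> h.py <<'E'
def go(pos,yawy=None,s=None):
    """fractions to reach pos with tool down and tool y axis at yawy (deg)"""
    s=s or state();q=s['tool_rot'];A=R.from_quat([q[1],q[2],q[3],q[0]])
    M=A.as_matrix();cur=np.degrees(np.arctan2(M[1,1],M[0,1]))
    t=cur if yawy is None else yawy
    a=np.radians(t);y=np.array([np.cos(a),np.sin(a),0]);z=np.array([0,0,-1.]);x=np.cross(y,z)
    B=R.from_matrix(np.c_[x,y,z]);rv=(A.inv()*B).as_rotvec()/1.5
    sh=M.T@(np.array(pos)-s['tool_pos'])/.5
    print('t %.2f pos %s yawy %.2f j6 %.2f F %s'%(s['time'],np.round(s['tool_pos'],4),cur,s['joint_pos'][5],np.round(s['contact_force'],1)),'SHIFT',np.round(sh,4),'TURN',np.round(rv,4))
E
python3 -c "
from h import *
go([.56,.14,.36],10)
f=grab_frame('wrist');print(np.round(f['world_from_camera'],3))"
```

```text
t 1.60 pos [0.2059 0.5901 0.2313] yawy 70.76 j6 -0.12 F [-0.4 -0.1 -0.7] SHIFT [-0.9652 -0.6165 -0.2574] TURN [-0.     0.     0.707]
[[ 0.33  -0.908 -0.259  0.141]
 [ 0.944  0.318  0.09   0.613]
 [ 0.001 -0.274  0.962  0.374]
 [ 0.     0.     0.     1.   ]]
```

```bash
python3 -c "
from h import *
go([.575,.11,.30],10)"
```

```text
t 1.65 pos [0.206  0.59   0.2313] yawy 70.76 j6 -0.12 F [ 0.1 -0.1 -0.5] SHIFT [-1.0132 -0.6632 -0.1373] TURN [-0.00e+00  1.00e-04  7.07e-01]
```

>>> {"method": "jog_arm", "body": {
  "motion": "100 -0.5 -0.33 -0.07 0 0 0;100 -0.5 -0.33 -0.07 0 0 0.1;100 -0.5 -0.33 -0.07 0 0 0.2;100 -0.5 -0.33 -0.07 0 0 0.3;100 -0.5 -0.33 -0.07 0 0 0.4"
}}

```text
time: 2.28
tool_pos: [0.3887, 0.3501, 0.2669]
tool_rot: [0.0, 0.454, 0.891, 0.0]
contact_force: [0.5, 0.3, 0.0]
gripper_width: 1.0
grasp_force: 0.0
```

```bash
python3 -c "
from h import *
go([.575,.11,.30],10)"
```

```text
t 2.27 pos [0.3887 0.3501 0.2669] yawy 36.06 j6 -0.04 F [0.5 0.3 0. ] SHIFT [-0.6075  0.0186 -0.066 ] TURN [ 0.0007 -0.      0.3032]
```

>>> {"method": "jog_arm", "body": {
  "motion": "100 -0.607 0.019 -0.066 0 0 0.1;100 -0.607 0.019 -0.066 0 0 0.2;100 -0.607 0.019 -0.066 0 0 0.3;100 -0.607 0.019 -0.066 0 0 0.303;100 -0.607 0.019 -0.066 0 0 0.303"
}}

```text
time: 2.9
tool_pos: [0.5764, 0.1112, 0.2998]
tool_rot: [0.0, 0.641, 0.768, 0.0]
contact_force: [-0.3, 0.3, 0.1]
gripper_width: 1.001
grasp_force: 0.0
```

```bash
python3 -c "
from h import *
go([.575,.11,.30],10)
f=grab_frame('wrist');np.save('w1.npy',f,allow_pickle=True);save('w1.png',f)
for n in ['well_mouth','pointer_tip','green_mark','spindle_tip','valve']: print(n,[(round(r['p'],2),np.round(r['at'],4),np.round(proj(f,r['at']))) for r in place_of('wrist',n)[:2]])
W=f['world_from_camera'];print(W[:3,3])
u,v=map(int,proj(f,[.567,.1425,.068]));print(u,v)
c=f['color'][max(0,v-75):v+75,max(0,u-100):u+100];cv2.imwrite('pics/w1c.png',cv2.resize(c[:,:,::-1],None,fx=4,fy=4,interpolation=cv2.INTER_CUBIC))"
```

```text
t 2.90 pos [0.5764 0.1112 0.2998] yawy 10.29 j6 -0.12 F [-0.3  0.3  0.1] SHIFT [-0.0018 -0.0032 -0.0004] TURN [0.0005 0.     0.0034]
well_mouth [(0.71, array([0.5695, 0.1411, 0.0912]), array([317., 155.])), (0.63, array([ 7.553e-01,  2.191e-01, -5.000e-04]), array([450., 119.]))]
pointer_tip [(0.66, array([0.6402, 0.1265, 0.0416]), array([365., 170.]))]
green_mark [(0.68, array([0.5983, 0.2096, 0.0448]), array([348., 103.]))]
spindle_tip [(0.95, array([0.5663, 0.1424, 0.0655]), array([315., 151.]))]
valve [(0.81, array([ 0.5724,  0.1436, -0.0019]), array([320., 147.]))]
[0.56451294 0.17962131 0.44262098]
315 151
```

View pics/w1c.png

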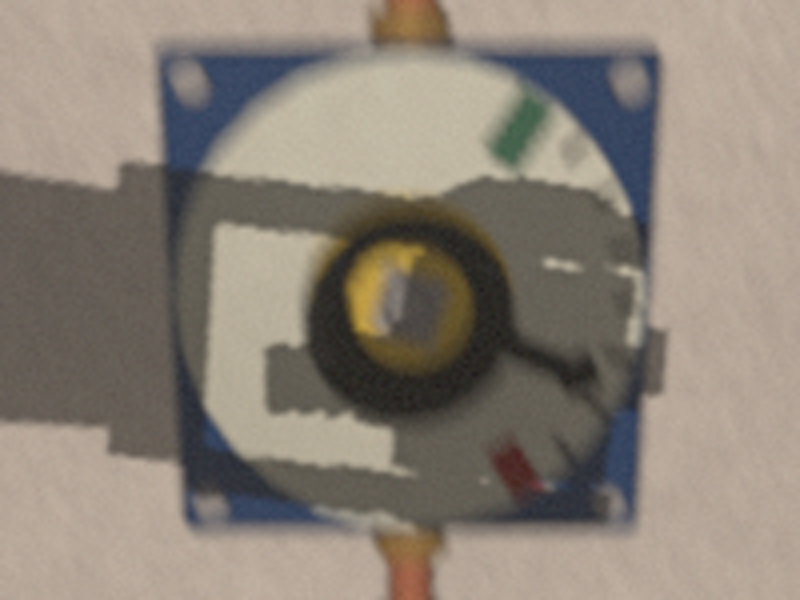

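```bash
python3 -c "
from h import *
f=np.load('w1.npy',allow_pickle=True).item()
c=f['color'][133:171,290:340,::-1].astype(np.float32)
c=cv2.resize(c,None,fx=14,fy=14,interpolation=cv2.INTER_CUBIC)
c=np.clip(255*(np.clip(c,0,255)/220)**.6,0,255)
cv2.imwrite('pics/w1d.png',c)
print(f['intrinsics'],f['k1'])
"
```

```text
[[285.70653915   0.         318.94649501]
 [  0.         285.70653915 203.17905564]
 [  0.           0.           1.        ]] -0.006082221859997593[ WARN:0@0.252] global loadsave.cpp:1063 imwrite_ Unsupported depth image for selected encoder is fallbacked to CV_8U.
```

View pics/w1d.png

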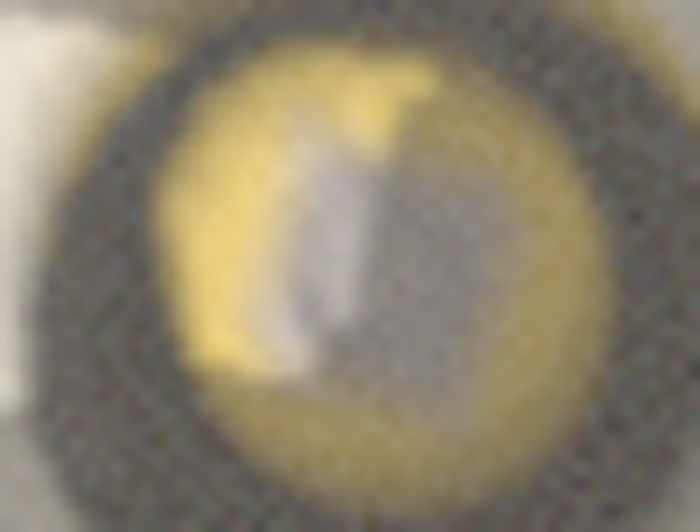

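```bash
python3 -c "
from h import *
f=np.load('w1.npy',allow_pickle=True).item()
c=cv2.resize(f['color'][125:179,283:347],None,fx=8,fy=8,interpolation=cv2.INTER_CUBIC)
c=cv2.GaussianBlur(c,(0,0),5).astype(float)
sat=(c.max(2)-c.min(2))/c.max(2)
H,Wd=sat.shape;yy,xx=np.mgrid[:H,:Wd]
px=283+(xx+.5)/8-.5;py=125+(yy+.5)/8-.5
u0,v0=proj(f,[.567,.1425,.06])
for r in (13,14.5):
  for th in (.2,.26,.32,.38):
    m=((sat<th)&(np.hypot(px-u0,py-v0)<r)).astype(np.uint8)
    n,l,st,ce=cv2.connectedComponentsWithStats(m)
    k=1+np.argmax(st[1:,4]);q=np.argwhere(l==k)[:,::-1].astype(np.float32)
    hull=cv2.convexHull(q);rc=cv2.minAreaRect(hull)
    b=cv2.boxPoints(rc)/8+[283,125]
    w=np.array([atz(f,p,.056) for p in b]);e=[(np.degrees(np.arctan2(*(w[(i+1)%4]-w[i])[1::-1]))%90).round(1) for i in range(4)]
    # 4-fold moment angle
    W=np.array([atz(f,p/8+[283,125],.056)[:2] for p in q[::15]]);W-=W.mean(0);z=W[:,0]+1j*W[:,1]
    print(r,th,st[k,4]/64,np.array(rc[1])/8,'edges',e,'m4',np.degrees(np.angle((-(z**4)).sum())/4)%90)
"
```

```text
13 0.2 165.15625 [13.01733112 13.62811565] edges [np.float64(85.0), np.float64(85.7), np.float64(85.6), np.float64(85.5)] m4 84.29333196695832
13 0.26 200.78125 [14.23729229 15.43167591] edges [np.float64(84.5), np.float64(85.3), np.float64(85.2), np.float64(85.1)] m4 85.1591226393825
13 0.32 236.65625 [15.42516613 16.93332672] edges [np.float64(84.8), np.float64(85.6), np.float64(85.6), np.float64(85.4)] m4 86.03048424348424
13 0.38 277.046875 [16.92385101 18.26359177] edges [np.float64(85.4), np.float64(86.3), np.float64(86.3), np.float64(86.1)] m4 86.17560538589895
14.5 0.2 165.15625 [13.01733112 13.62811565] edges [np.float64(85.0), np.float64(85.7), np.float64(85.6), np.float64(85.5)] m4 84.29333196695832
14.5 0.26 200.78125 [14.23729229 15.43167591] edges [np.float64(84.5), np.float64(85.3), np.float64(85.2), np.float64(85.1)] m4 85.1591226393825
14.5 0.32 236.65625 [15.42516613 16.93332672] edges [np.float64(84.8), np.float64(85.6), np.float64(85.6), np.float64(85.4)] m4 86.03048424348424
14.5 0.38 278.59375 [16.92385101 18.26359177] edges [np.float64(85.4), np.float64(86.3), np.float64(86.3), np.float64(86.1)] m4 85.68189021456618
```

```bash
python3 -c "
from h import *
go([.475,-.265,.24],3)"
```

```text
t 3.20 pos [0.5747 0.1139 0.2991] yawy 10.38 j6 -0.11 F [ 0.7 -0.   0.5] SHIFT [-0.7095 -0.3327  0.118 ] TURN [-0.0004 -0.0003  0.0859]
```

>>> {"method": "jog_arm", "body": {
  "motion": "100 -0.71 -0.33 0.118 0 0 0.086;100 -0.71 -0.33 0.118 0 0 0.086;100 -0.71 -0.33 0.118 0 0 0.086;100 -0.71 -0.33 0.118 0 0 0.086;100 -0.71 -0.33 0.118 0 0 0.086"
}}

```text
time: 3.82
tool_pos: [0.4968, -0.1859, 0.2526]
tool_rot: [0.0, 0.688, 0.726, 0.0]
contact_force: [0.8, -0.7, -0.6]
gripper_width: 1.001
grasp_force: 0.0
```

```bash
python3 -c "
from h import *
go([.475,-.265,.24],3)"
```

```text
t 3.83 pos [ 0.4968 -0.1859  0.2526] yawy 3.11 j6 -0.55 F [ 0.8 -0.7 -0.6] SHIFT [-0.1556 -0.0521  0.0253] TURN [0.0006 0.0002 0.0012]
```

>>> {"method": "jog_arm", "body": {
  "motion": "100 -0.156 -0.052 0.025 0 0 0;100 -0.156 -0.052 0.025 0 0 0;100 -0.156 -0.052 0.025 0 0 0;100 -0.156 -0.052 0.025 0 0 0;100 -0.156 -0.052 0.025 0 0 0"
}}

```text
time: 4.45
tool_pos: [0.4763, -0.2636, 0.2407]
tool_rot: [0.0, 0.688, 0.726, 0.0]
contact_force: [-0.0, -0.4, 0.7]
gripper_width: 0.997
grasp_force: 0.0
```

```bash
cat > c.py <<'E'
from h import *
f=grab_frame('wrist');np.save('w2.npy',f,allow_pickle=True);save('w2.png',f)
go([.475,-.25,.24],3)
for n in ['crank_hub','crank_knob','rest']: print(n,[(round(r['p'],2),np.round(r['at'],4),np.round(proj(f,r['at']))) for r in place_of('wrist',n)[:2]])
# red hub top face at z=.110 from range image
hsv=cv2.cvtColor(f['color'],cv2.COLOR_RGB2HSV);red=((hsv[...,0]<8)|(hsv[...,0]>172))&(hsv[...,1]>130)&(hsv[...,2]>40)
P=[]
for v,u in np.argwhere(red):
    d=f['range_z'][v,u]
    if d>0:
        o,r=ray(f,(u,v));P.append(o+r*d)
P=np.array(P);
for nm,lo,hi in (('top',.104,.116),('arm',.066,.08)):
    Q=P[(P[:,2]>lo)&(P[:,2]<hi)];print(nm,len(Q),Q.mean(0),cv2.minAreaRect(Q[:,:2].astype(np.float32)*1000))
E
python3 c.py
```

```text
t 4.50 pos [ 0.4762 -0.2638  0.2407] yawy 3.08 j6 -0.70 F [-0.6  0.3 -0.2] SHIFT [ 0.0277 -0.0009  0.0013] TURN [0.0004 0.0002 0.001 ]
crank_hub [(0.95, array([ 0.4747, -0.254 ,  0.0906]), array([317., 181.])), (0.9, array([ 0.3426, -0.2324,  0.0859]), array([191., 153.]))]
crank_knob [(0.86, array([ 0.2686, -0.5243,  0.0845]), array([151., 374.])), (0.69, array([ 0.4823, -0.3325,  0.0935]), array([321., 252.]))]
rest [(0.71, array([ 0.4733, -0.2519, -0.0032]), array([317., 166.]))]
top 479 [ 0.47603131 -0.24966512  0.11017729] ((476.1487731933594, -251.2550506591797), (21.5401668548584, 33.60495376586914), 2.391561508178711)
arm 210 [ 0.47578126 -0.29586603  0.07415355] ((476.0018005371094, -278.0114440917969), (15.200532913208008, 92.57218933105469), 1.038746953010559)
```

View pics/w2.png

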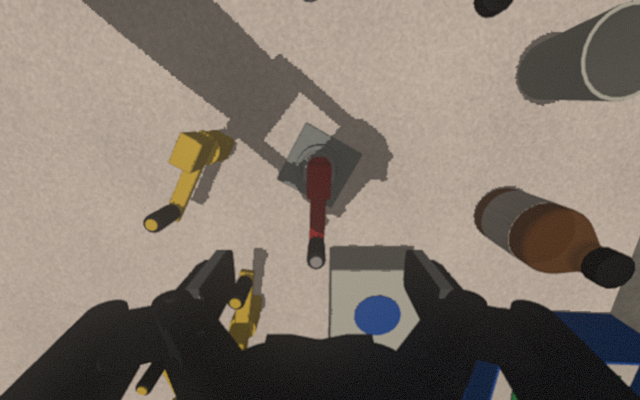

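```bash
python3 -c "
from h import *
go([.475,-.252,.076],3)"
```

```text
t 4.65 pos [ 0.4759 -0.2644  0.2405] yawy 3.02 j6 -0.70 F [-0.1  0.1 -1.1] SHIFT [ 0.025  -0.0006  0.3289] TURN [0.0002 0.0001 0.0002]
```

>>> {"method": "jog_arm", "body": {
  "motion": "100 0.026 0 0.08 0 0 0;100 0.026 0 0.19 0 0 0;100 0.026 0 0.28 0 0 0;100 0.026 0 0.328 0 0 0;100 0.026 0 0.328 0 0 0"
}}

```text
time: 5.28
tool_pos: [0.4733, -0.2508, 0.0738]
tool_rot: [-0.003, 0.689, 0.725, -0.0]
contact_force: [-0.6, -0.5, -0.1]
gripper_width: 0.999
grasp_force: 0.0
```

>>> {"method": "jog_arm", "body": {
  "motion": "60 0 0 0 0 0 0;40 0 0 0 0 0 0;20 0 0 0 0 0 0;0 0 0 0 0 0 0;0 0 0 0 0 0 0"
}}

```text
time: 5.9
tool_pos: [0.4756, -0.2527, 0.0775]
tool_rot: [0.001, 0.689, 0.725, 0.0]
contact_force: [-0.1, 0.4, 5.9]
gripper_width: 0.275
grasp_force: 59.3
```

>>> {"method": "jog_arm", "body": {
  "motion": "0 0 0 0 0 0 0;0 0 0 0 0 0 0;0 0 -0.000 -0.02 0 0 0;0 0 0 -0.05 0 0 0;0 0 0 -0.08 0 0 0"
}}

```text
time: 6.52
tool_pos: [0.4746, -0.2519, 0.1169]
tool_rot: [-0.0, 0.689, 0.725, -0.0]
contact_force: [0.9, 1.0, -2.3]
gripper_width: 0.275
grasp_force: 58.4
```

```bash
python3 -c "
from h import *
s=state();print(s['gripper_width'],s['grasp_force'],s['ft_torque'])
go([.475,-.252,.22],3)"
```

```text
0.27506615665483386 58.38038384914398 [-0.01584592 -0.07580351 -0.01919983]
t 6.53 pos [ 0.4746 -0.2519  0.1169] yawy 2.95 j6 -0.68 F [ 0.9  1.  -2.3] SHIFT [-1.000e-04  7.000e-04 -2.063e-01] TURN [-0.0003 -0.0003 -0.0006]
```

```bash
python3 -c "
from h import *
go([.567,.1425,.22],-4.5)"
```

```text
t 6.53 pos [ 0.4746 -0.2519  0.1169] yawy 2.95 j6 -0.68 F [ 0.9  1.  -2.3] SHIFT [ 0.7783  0.2251 -0.2061] TURN [-0.0003 -0.0002  0.0867]
```

>>> {"method": "jog_arm", "body": {
  "motion": "0 0 0 -0.1 0 0 0;0 0.06 0.018 -0.18 0 0 0;0 0.16 0.045 -0.206 0 0 0.02;0 0.27 0.078 -0.206 0 0 0.05;0 0.38 0.11 -0.206 0 0 0.087"
}}

```text
time: 7.15
tool_pos: [0.5204, -0.058, 0.2207]
tool_rot: [0.001, 0.735, 0.678, 0.001]
contact_force: [1.0, 0.2, -3.7]
gripper_width: 0.27
grasp_force: 59.0
```

```bash
python3 -c "
from h import *
go([.567,.1425,.22],-4.5)"
```

```text
t 7.15 pos [ 0.5204 -0.058   0.2207] yawy -4.66 j6 -0.17 F [ 1.   0.2 -3.7] SHIFT [0.4072 0.0604 0.0014] TURN [ 0.0014  0.0002 -0.0019]
```

>>> {"method": "jog_arm", "body": {
  "motion": "0 0.1 0.015 0 0 0 0;0 0.2 0.03 0 0 0 0;0 0.3 0.045 0 0 0 0;0 0.407 0.06 0 0 0 0;0 0.407 0.06 0.0 0 0 0"
}}

```text
time: 7.78
tool_pos: [0.566, 0.1442, 0.22]
tool_rot: [-0.0, 0.733, 0.68, 0.0]
contact_force: [-0.5, -0.6, -2.7]
gripper_width: 0.274
grasp_force: 60.0
```

```bash
cat > d.py <<'E'
from h import *
f=grab_frame('side');save('s3.png',f);g=grab_frame('top');save('t3.png',g)
go([.5672,.1425,.17],-4.5)
for c in ('side','top','wrist'):
    if c=='wrist': grab_frame('wrist')
    for n in ['crank_foot','crank_hub','well_mouth']: print(c,n,[(round(r['p'],2),np.round(r['at'],4)) for r in place_of(c,n)[:3]])
print(state()['ft_torque'],state()['joint_pos'])
u,v=map(int,proj(f,[.567,.142,.15]))
a=f['color'][v-60:v+60,u-80:u+80,::-1]
u,v=map(int,proj(g,[.567,.142,.15]))
b=g['color'][v-60:v+60,u-80:u+80,::-1]
cv2.imwrite('pics/d3.png',cv2.resize(np.hstack([a,b]),None,fx=2.5,fy=2.5,interpolation=2))
E
python3 d.py
```

```text
t 7.88 pos [0.5658 0.1413 0.2197] yawy -4.45 j6 0.20 F [ 0.5 -0.1 -3.4] SHIFT [0.0027 0.0026 0.0993] TURN [0.0001 0.0004 0.0005]
side crank_foot [(0.9, array([ 0.3427, -0.2336,  0.0027])), (0.79, array([ 0.3861, -0.4686,  0.0017]))]
side crank_hub [(0.96, array([ 0.3406, -0.2296,  0.0843])), (0.85, array([ 0.3821, -0.4745,  0.0839])), (0.77, array([0.5664, 0.1421, 0.2314]))]
side well_mouth [(0.66, array([ 0.7504, -0.1184, -0.001 ])), (0.64, array([0.5692, 0.1426, 0.0868]))]
top crank_foot [(0.78, array([ 0.3822, -0.4664,  0.0034])), (0.63, array([ 0.2996, -0.5965, -0.0008])), (0.6, array([ 0.3428, -0.2287, -0.0019]))]
top crank_hub [(0.8, array([ 0.2996, -0.5947,  0.0855])), (0.53, array([ 0.3861, -0.4688,  0.0852])), (0.52, array([ 0.3386, -0.2277,  0.0889]))]
top well_mouth [(0.95, array([0.5683, 0.1425, 0.0923]))]
wrist crank_foot [(0.75, array([0.566 , 0.1433, 0.147 ])), (0.54, array([ 0.5678,  0.1408, -0.0022]))]
wrist crank_hub [(0.57, array([0.5651, 0.1414, 0.234 ]))]
wrist well_mouth [(0.9, array([0.5689, 0.1369, 0.0906]))]
[-0.00397193 -0.0078071   0.01109717] [ 1.15827469e-01 -3.85241698e-02  1.72472824e+00 -1.81738820e-05
  1.45532596e+00  1.95554186e-01]
```

View pics/d3.png

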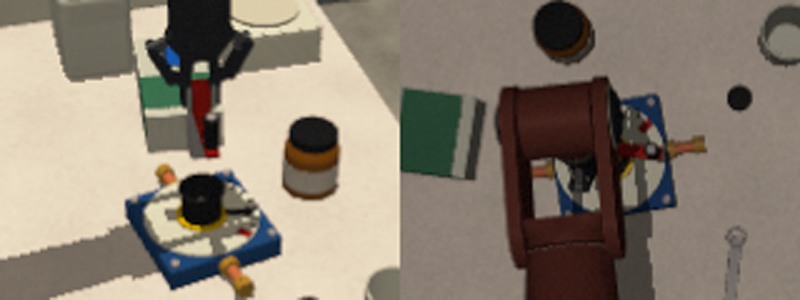

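The crank hangs upright over the collar, with its foot within about 2 mm of the mouth centre. I'll go down slowly.

>>> {"method": "jog_arm", "body": {
  "motion": "0 0 0.003 0.03 0 0 0;0 0 0.003 0.06 0 0 0;0 0 0.003 0.09 0 0 0;0 0 0.003 0.11 0 0 0;0 0 0.003 0.11 0 0 0"
}}

```text
time: 9.0
tool_pos: [0.5666, 0.1408, 0.1626]
tool_rot: [-0.001, 0.734, 0.679, -0.001]
contact_force: [-0.6, 0.2, -2.6]
gripper_width: 0.268
grasp_force: 60.0
```

>>> {"method": "jog_arm", "body": {
  "motion": "0 0 0 0.006 0 0 0;0 0 0 0.012 0 0 0;0 0 0 0.018 0 0 0;0 0 0 0.024 0 0 0;0 0 0 0.024 0 0 0"
}}

```text
time: 9.62
tool_pos: [0.5672, 0.1408, 0.1518]
tool_rot: [-0.0, 0.734, 0.679, -0.0]
contact_force: [-0.5, 0.2, -3.6]
gripper_width: 0.273
grasp_force: 60.0
```

>>> {"method": "jog_arm", "body": {
  "motion": "0 0.002 0 0.004 0 0 0;0 0.002 0 0.008 0 0 0;0 0.002 0 0.012 0 0 0;0 0.002 0 0.016 0 0 0;0 0.002 0 0.016 0 0 0"
}}

```text
time: 10.25
tool_pos: [0.5674, 0.1418, 0.1439]
tool_rot: [-0.0, 0.734, 0.679, -0.0]
contact_force: [-0.2, 0.7, -2.9]
gripper_width: 0.27
grasp_force: 60.0
```

>>> {"method": "jog_arm", "body": {
  "motion": "0 0 0 0.004 0 0 0;0 0 0 0.008 0 0 0;0 0 0 0.012 0 0 0;0 0 0 0.016 0 0 0;0 0 0 0.016 0 0 0"
}}

```text
time: 10.88
tool_pos: [0.5674, 0.1418, 0.1359]
tool_rot: [-0.0, 0.734, 0.679, -0.0]
contact_force: [-0.1, -0.7, -3.8]
gripper_width: 0.272
grasp_force: 60.1
```

Inside the bore with no side force. The contact height should be around TCP z 0.129.

>>> {"method": "jog_arm", "body": {
  "motion": "0 0 0 0.003 0 0 0;0 0 0 0.006 0 0 0;0 0 0 0.009 0 0 0;0 0 0 0.012 0 0 0;0 0 0 0.012 0 0 0"
}}

```text
time: 11.5
tool_pos: [0.5674, 0.1419, 0.13]
tool_rot: [-0.0, 0.734, 0.679, -0.0]
contact_force: [-0.5, -1.3, -2.7]
gripper_width: 0.267
grasp_force: 60.2
```

>>> {"method": "jog_arm", "body": {
  "motion": "0 0 0 0.002 0 0 0;0 0 0 0.004 0 0 0;0 0 0 0.006 0 0 0;0 0 0 0.008 0 0 0;0 0 0 0.008 0 0 0"
}}

```text
time: 12.12
tool_pos: [0.5676, 0.1417, 0.1272]
tool_rot: [0.0, 0.734, 0.679, -0.0]
contact_force: [-4.7, -2.0, 6.4]
gripper_width: 0.27
grasp_force: 61.2
```

>>> {"method": "jog_arm", "body": {
  "motion": "0 0 -0.001 0 0 0 0;0 -0.001 -0.002 0 0 0 0;0 -0.001 -0.002 0 0 0 0;0 -0.001 -0.002 0 0 0 0;0 -0.001 -0.002 0 0 0 0"
}}

```text
time: 12.75
tool_pos: [0.5672, 0.1416, 0.1272]
tool_rot: [0.0, 0.734, 0.679, 0.001]
contact_force: [-3.5, -1.6, 5.4]
gripper_width: 0.273
grasp_force: 61.2
```

>>> {"method": "jog_arm", "body": {
  "motion": "0 0 -0.001 0 0 0 -0.02;0 -0.001 -0.001 0 0 0 -0.04;0 -0.001 -0.001 0 0 0 -0.06;0 -0.001 -0.001 0 0 0 -0.08;0 -0.001 -0.001 0 0 0 -0.08"
}}

```text
time: 13.38
tool_pos: [0.5662, 0.1408, 0.1258]
tool_rot: [0.0, 0.692, 0.721, 0.0]
contact_force: [1.8, -2.1, -1.0]
gripper_width: 0.271
grasp_force: 60.4
```

>>> {"method": "jog_arm", "body": {
  "motion": "0 0 0 0.002 0 0 0;0 0 0 0.004 0 0 0;0 0 0 0.006 0 0 0;0 0 0 0.006 0 0 0;0 0 0 0.006 0 0 0"
}}

```text
time: 14.0
tool_pos: [0.5665, 0.1409, 0.1246]
tool_rot: [0.0, 0.692, 0.721, 0.0]
contact_force: [-1.2, -1.8, 6.5]
gripper_width: 0.274
grasp_force: 61.6
```

>>> {"method": "jog_arm", "body": {
  "motion": "0 0 0 0 0 0 0.02;0 0 0 0 0 0 0.04;0 0 0 0 0 0 0.06;0 0 0 0 0 0 0.08;0 0 0 0 0 0 0.08"
}}

```text
time: 14.62
tool_pos: [0.5656, 0.1412, 0.1224]
tool_rot: [-0.0, 0.735, 0.679, -0.0]
contact_force: [1.5, -1.1, -3.7]
gripper_width: 0.268
grasp_force: 59.9
```

```bash
python3 -c "
from h import *
go([.567,.1415,.125],-4.5);print(state()['ft_torque'])"
```

```text
t 14.62 pos [0.5656 0.1412 0.1224] yawy -4.54 j6 0.20 F [ 1.5 -1.1 -3.7] SHIFT [ 0.0009  0.0028 -0.0051] TURN [-0.0006 -0.0002 -0.0004]
[-4.29312972e-02 -5.66845719e-01 -4.24290799e-04]
```

>>> {"method": "jog_arm", "body": {
  "motion": "0 0 0 0.002 0 0 0;0 0 0 0.004 0 0 0;0 0 0 0.006 0 0 0;0 0 0 0.008 0 0 0;0 0 0 0.008 0 0 0"
}}

```text
time: 15.25
tool_pos: [0.5657, 0.141, 0.1189]
tool_rot: [-0.0, 0.734, 0.679, -0.0]
contact_force: [0.5, -0.8, -2.7]
gripper_width: 0.272
grasp_force: 60.1
```

It's sliding down freely, so it is in step. I'll continue.

>>> {"method": "jog_arm", "body": {
  "motion": "0 0 0 0.002 0 0 0;0 0 0 0.004 0 0 0;0 0 0 0.006 0 0 0;0 0 0 0.008 0 0 0;0 0 0 0.008 0 0 0"
}}

```text
time: 15.88
tool_pos: [0.566, 0.141, 0.1155]
tool_rot: [-0.0, 0.734, 0.679, 0.0]
contact_force: [0.1, 0.1, -0.4]
gripper_width: 0.273
grasp_force: 60.4
```

>>> {"method": "jog_arm", "body": {
  "motion": "0 0 0 0.002 0 0 0;0 0 0 0.004 0 0 0;0 0 0 0.006 0 0 0;0 0 0 0.006 0 0 0;0 0 0 0.006 0 0 0"
}}

```text
time: 16.5
tool_pos: [0.5664, 0.1411, 0.1153]
tool_rot: [0.0, 0.734, 0.679, 0.0]
contact_force: [-6.9, -1.1, 12.6]
gripper_width: 0.271
grasp_force: 62.2
```

The crank is home: the foot is about 46 mm below the rim with a firm stop. I'll ease the pressure off and start cranking anticlockwise.

>>> {"method": "jog_arm", "body": {
  "motion": "0 0 0 -0.004 0 0 0;0 0 0 -0.004 0 0 -0.1;0 0 0 -0.004 0 0 -0.2;0 0 0 -0.004 0 0 -0.3;0 0 0 -0.004 0 0 -0.4"
}}

```text
time: 17.12
tool_pos: [0.5672, 0.1409, 0.1155]
tool_rot: [0.001, 0.5, 0.866, 0.001]
contact_force: [0.3, -0.3, 1.9]
gripper_width: 0.272
grasp_force: 61.2
```

```bash
cat > p.py <<'E'
from h import *
go([.5665,.1415,.115]);print('torque',state()['ft_torque'][2],state()['gripper_width'])
C=np.array([.5675,.1422])
for c in ('wrist','top','side'):
    f=grab_frame(c)
    np.save('p_'+c+'.npy',f,allow_pickle=True)
    for n in ('pointer_tip','green_mark','crank_knob'):
        for r in place_of(c,n)[:4]:
            d=np.array(r['at'][:2])-C
            if np.hypot(*d)<.11: print(c,n,round(r['p'],2),np.round(r['at'],4),'r %.3f ang %.1f'%(np.hypot(*d),np.degrees(np.arctan2(d[1],d[0]))))
E
python3 p.py
```

```text
t 17.12 pos [0.5672 0.1409 0.1155] yawy 30.02 j6 -0.41 F [ 0.3 -0.3  1.9] SHIFT [ 0.0018 -0.0007  0.001 ] TURN [ 0.002   0.0009 -0.    ]
torque -0.5611939765652614 0.2715684362827413
wrist pointer_tip 0.75 [0.6411 0.1464 0.0425] r 0.074 ang 3.3
wrist green_mark 0.75 [0.5962 0.2113 0.0459] r 0.075 ang 67.4
side pointer_tip 0.39 [0.6387 0.1441 0.0452] r 0.071 ang 1.5
side green_mark 0.82 [0.595  0.2097 0.0473] r 0.073 ang 67.8
side crank_knob 0.79 [0.6091 0.0741 0.1415] r 0.080 ang -58.6
```

>>> {"method": "jog_arm", "body": {
  "motion": "0 0 0 0 0 0 -0.08;0 0 0 0 0 0 -0.16;0 0 0 0 0 0 -0.24;0 0 0 0 0 0 -0.32;0 0 0 0 0 0 -0.4"
}}

```text
time: 18.35
tool_pos: [0.5678, 0.1416, 0.1155]
tool_rot: [0.002, 0.223, 0.975, 0.001]
contact_force: [3.4, 1.7, 3.1]
gripper_width: 0.273
grasp_force: 61.1
```

>>> {"method": "jog_arm", "body": {
  "motion": "0 0 0 0 0 0 -0.07;0 0 0 0 0 0 -0.14;0 0 0 0 0 0 -0.21;0 0 0 0 0 0 -0.28;0 0 0 0 0 0 -0.28"
}}

```text
time: 18.98
tool_pos: [0.5678, 0.1422, 0.1155]
tool_rot: [0.003, 0.016, 1.0, 0.002]
contact_force: [3.3, 3.2, 3.6]
gripper_width: 0.276
grasp_force: 60.9
```

```bash
python3 p.py
```

```text
t 18.98 pos [0.5678 0.1422 0.1155] yawy 88.16 j6 -1.42 F [3.3 3.2 3.6] SHIFT [ 0.0027 -0.0014  0.001 ] TURN [ 0.0021  0.0035 -0.    ]
torque -0.06451081496968618 0.2755624145687819
wrist pointer_tip 0.6 [0.6016 0.2091 0.0418] r 0.075 ang 63.0
wrist green_mark 0.75 [0.5981 0.2127 0.0446] r 0.077 ang 66.5
wrist green_mark 0.34 [0.5652 0.1402 0.1301] r 0.003 ang -139.0
wrist crank_knob 0.52 [0.5681 0.139  0.0441] r 0.003 ang -79.4
top green_mark 0.71 [0.5915 0.2136 0.0424] r 0.075 ang 71.4
side green_mark 0.6 [0.5931 0.2083 0.0427] r 0.071 ang 68.8
side green_mark 0.59 [0.5674 0.1372 0.1275] r 0.005 ang -91.1
side crank_knob 0.5 [0.649  0.1395 0.1419] r 0.082 ang -1.9
```

```bash
python3 -c "
from h import *
f=np.load('p_wrist.npy',allow_pickle=True).item()
u,v=map(int,proj(f,[.597,.21,.042]));print(u,v)
u=max(50,min(590,u));v=max(40,min(360,v));print(u-50,v-40)
cv2.imwrite('pics/p1.png',cv2.resize(f['color'][v-40:v+40,u-50:u+50,::-1],None,fx=7,fy=7,interpolation=2))"
```

```text
402 242
352 202
```

View pics/p1.png

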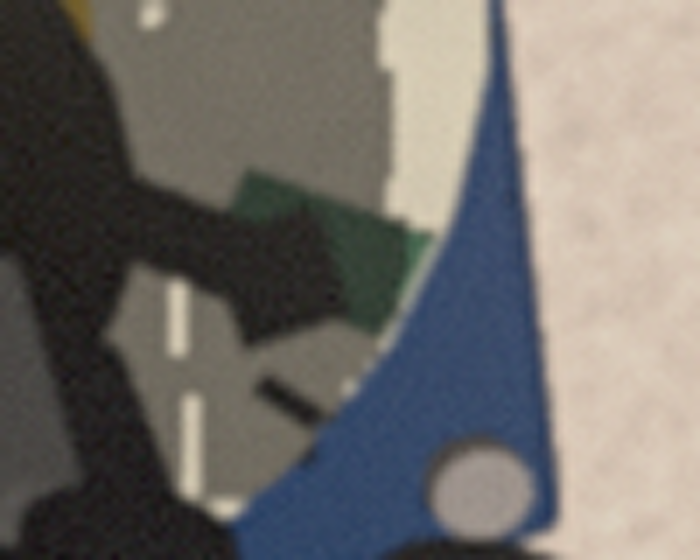

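```bash
python3 -c "
from h import *
f=np.load('p_wrist.npy',allow_pickle=True).item();C=np.array([.5675,.1422])
for nm,u,v,z in [('ptip',328,258,.044),('ptip2',328,258,.046),('pA',310,210,.044),('pB',345,305,.044),('pw1',235,215,.044),('pw2',250,345,.044),('gA',430,235,.041),('gB',375,330,.041),('gIn',250,172,.041)]:
    p=atz(f,(352+(u+.5)/7-.5,202+(v+.5)/7-.5),z)[:2]-C;print(nm,np.round(p+C,4),'r %.4f ang %.1f'%(np.hypot(*p),np.degrees(np.arctan2(p[1],p[0]))))
"
```

```text
ptip [0.5921 0.206 ] r 0.0684 ang 68.9
ptip2 [0.5912 0.2054] r 0.0676 ang 69.4
pA [0.5861 0.2037] r 0.0642 ang 73.2
pB [0.5981 0.2083] r 0.0728 ang 65.1
pw1 [0.5864 0.1951] r 0.0561 ang 70.3
pw2 [0.6029 0.1974] r 0.0655 ang 57.3
gA [0.591  0.2187] r 0.0800 ang 73.0
gB [0.6029 0.2129] r 0.0791 ang 63.4
gIn [0.5823 0.1974] r 0.0571 ang 74.9
```

The pointer's diamond tip is at crop (345,305), about 65.2°. The green bar's centre is at about 68.2°, so it needs about 3° more.

>>> {"method": "jog_arm", "body": {
  "motion": "0 0 0 0 0 0 -0.01;0 0 0 0 0 0 -0.025;0 0 0 0 0 0 -0.037;0 0 0 0 0 0 -0.037;0 0 0 0 0 0 -0.037"
}}

```text
time: 20.2
tool_pos: [0.5678, 0.1422, 0.1155]
tool_rot: [0.003, -0.011, 1.0, 0.002]
contact_force: [4.8, 3.2, 3.5]
gripper_width: 0.269
grasp_force: 61.0
```

```bash
python3 p.py; python3 -c "
from h import *
f=np.load('p_wrist.npy',allow_pickle=True).item()
u,v=map(int,proj(f,[.597,.21,.042]))
u=max(50,min(590,u));v=max(40,min(360,v));print(u-50,v-40)
cv2.imwrite('pics/p2.png',cv2.resize(f['color'][v-40:v+40,u-50:u+50,::-1],None,fx=7,fy=7,interpolation=2))"
```

```text
t 20.20 pos [0.5678 0.1422 0.1155] yawy 91.26 j6 -1.48 F [4.8 3.2 3.5] SHIFT [ 0.0027 -0.0014  0.001 ] TURN [ 0.002   0.0036 -0.    ]
torque -0.30684486765742475 0.26913275658973745
wrist green_mark 0.69 [0.5971 0.2092 0.0461] r 0.073 ang 66.2
wrist green_mark 0.34 [ 0.5699  0.1401 -0.0034] r 0.003 ang -41.2
wrist crank_knob 0.33 [0.5958 0.2143 0.0452] r 0.077 ang 68.6
top green_mark 0.98 [0.5915 0.2078 0.0428] r 0.070 ang 69.9
side pointer_tip 0.67 [0.6479 0.145  0.1411] r 0.080 ang 2.0
side green_mark 0.74 [0.5914 0.2087 0.0439] r 0.071 ang 70.2
side crank_knob 0.5 [0.6484 0.1459 0.1404] r 0.081 ang 2.6
350 206
```

View pics/p2.png

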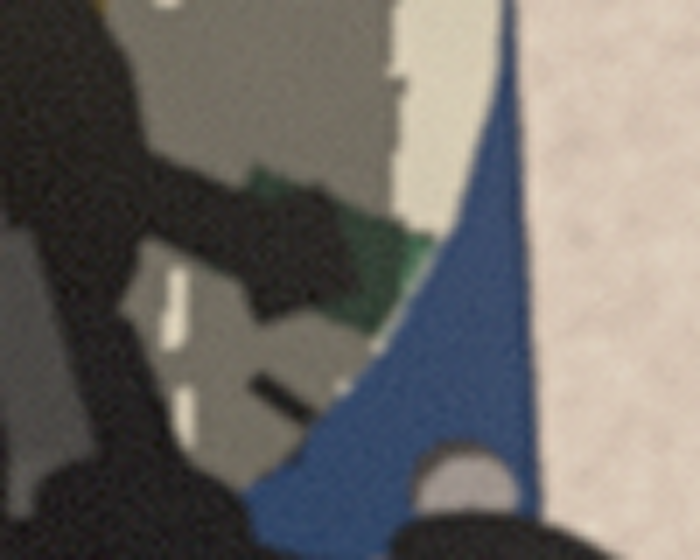

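```bash
python3 -c "
from h import *
f=np.load('p_wrist.npy',allow_pickle=True).item();C=np.array([.5675,.1422])
for nm,u,v,z in [('tip',358,288,.044),('pA',322,188,.044),('pw2',265,322,.044),('gA',432,238,.041),('gB',375,332,.041),('gIn',255,165,.041)]:
    p=atz(f,(350+(u+.5)/7-.5,206+(v+.5)/7-.5),z)[:2]-C;print(nm,np.round(p+C,4),'r %.4f ang %.1f'%(np.hypot(*p),np.degrees(np.arctan2(p[1],p[0]))))
"
```

```text
tip [0.5959 0.2099] r 0.0734 ang 67.2
pA [0.5835 0.2045] r 0.0643 ang 75.6
pw2 [0.6005 0.1994] r 0.0660 ang 60.0
gA [0.5908 0.2189] r 0.0802 ang 73.1
gB [0.603  0.2135] r 0.0796 ang 63.5
gIn [0.582  0.1973] r 0.0569 ang 75.3
```

>>> {"method": "jog_arm", "body": {
  "motion": "0 0 0 0 0 0 -0.005;0 0 0 0 0 0 -0.009;0 0 0 0 0 0 -0.009;0 0 0 0 0 0 -0.009;0 0 0 0 0 0 -0.009"
}}

```text
time: 21.42
tool_pos: [0.5678, 0.1423, 0.1155]
tool_rot: [0.003, -0.018, 1.0, 0.002]
contact_force: [4.4, 4.3, 2.1]
gripper_width: 0.272
grasp_force: 61.0
```

>>> {"method": "jog_arm", "body": {
  "motion": "40 0 0 0 0 0 0;60 0 0 0 0 0 0;80 0 0 0 0 0 0;100 0 0 0 0 0 0;100 0 0 0 0 0 0"
}}

```text
time: 22.05
tool_pos: [0.5659, 0.1409, 0.1141]
tool_rot: [-0.0, -0.02, 1.0, -0.0]
contact_force: [1.1, -0.2, 0.1]
gripper_width: 0.996
grasp_force: 0.0
```

>>> {"method": "jog_arm", "body": {
  "motion": "100 0 0 -0.02 0 0 0;100 0 0 -0.07 0 0 0;100 0 0 -0.15 0 0 0;100 0 0 -0.24 0 0 0;100 0 0 -0.3 0 0 0"
}}

```text
time: 22.68
tool_pos: [0.5667, 0.1411, 0.2681]
tool_rot: [0.002, -0.02, 1.0, 0.0]
contact_force: [-0.1, 0.3, -0.2]
gripper_width: 0.999
grasp_force: 0.0
```

```bash
cat >> p.py <<'E'
    for n in ('crank_hub','crank_foot'):
        for r in place_of(c,n)[:4]:
            if np.hypot(*(np.array(r['at'][:2])-C))<.03: print(c,n,round(r['p'],2),np.round(r['at'],4))
E
python3 p.py; python3 -c "
from h import *
f=np.load('p_wrist.npy',allow_pickle=True).item();g=np.load('p_side.npy',allow_pickle=True).item()
L=[]
for f in (f,g):
    u,v=map(int,proj(f,[.58,.16,.06]));u=max(80,min(560,u));v=max(75,min(325,v));print(u-80,v-75)
    L.append(f['color'][v-75:v+75,u-80:u+80,::-1])
cv2.imwrite('pics/p3.png',cv2.resize(np.hstack(L),None,fx=2.5,fy=2.5,interpolation=2))"
```

```text
t 22.68 pos [0.5667 0.1411 0.2681] yawy 92.24 j6 -1.49 F [-0.1  0.3 -0.2] SHIFT [0.0016 0.0008 0.3062] TURN [ 0.0002  0.0027 -0.    ]
torque -0.0015145047467746123 0.9986029365825533
wrist pointer_tip 0.9 [0.5957 0.2111 0.0443] r 0.074 ang 67.7
wrist pointer_tip 0.25 [0.5683 0.1406 0.069 ] r 0.002 ang -63.4
wrist green_mark 0.6 [0.5944 0.2114 0.043 ] r 0.074 ang 68.8
wrist crank_knob 0.83 [0.6575 0.136  0.1256] r 0.090 ang -3.9
wrist crank_knob 0.34 [ 0.5684  0.1422 -0.0047] r 0.001 ang 0.0
wrist crank_hub 0.85 [0.5737 0.1435 0.1306]
wrist crank_hub 0.19 [ 0.57    0.1436 -0.0019]
wrist crank_foot 0.57 [0.5638 0.1457 0.0459]
top green_mark 0.59 [0.5954 0.2074 0.0434] r 0.071 ang 66.8
side pointer_tip 0.36 [ 0.5682  0.1424 -0.0036] r 0.001 ang 15.9
side green_mark 0.76 [0.5925 0.2068 0.043 ] r 0.069 ang 68.8
side crank_knob 0.84 [0.6559 0.1383 0.1329] r 0.088 ang -2.5
side crank_hub 0.73 [0.574  0.1393 0.1306]
side crank_foot 0.55 [0.5614 0.1442 0.0443]
253 114
228 84
```

View pics/p3.png

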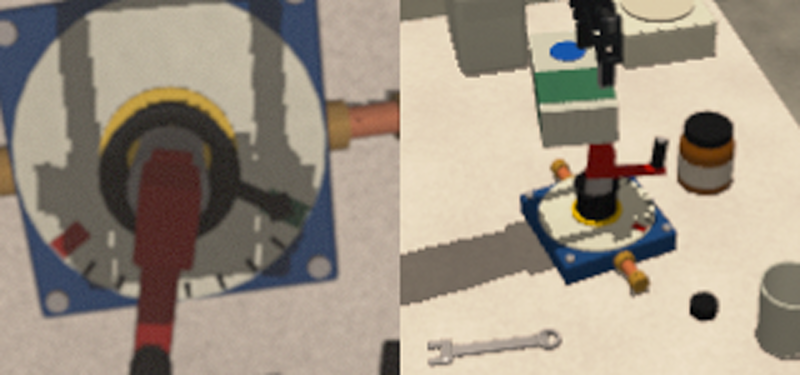

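```bash
python3 -c "
from h import *
f=np.load('p_wrist.npy',allow_pickle=True).item()
hsv=cv2.cvtColor(f['color'],cv2.COLOR_RGB2HSV);red=((hsv[...,0]<8)|(hsv[...,0]>172))&(hsv[...,1]>110)&(hsv[...,2]>30)
P=[]
for v,u in np.argwhere(red):
    d=f['range_z'][v,u]
    if d>0:
        o,r=ray(f,(u,v));P.append(o+r*d)
P=np.array(P)
def fit(Q):
    for _ in range(4):
        A=np.c_[Q[:,:2]-Q[:,:2].mean(0),np.ones(len(Q))];c=np.linalg.lstsq(A,Q[:,2],rcond=None)[0];e=Q[:,2]-A@c;Q=Q[abs(e)<max(.0015,1.5*e.std())]
    return len(Q),Q.mean(0).round(4),np.degrees(np.arctan(c[:2])).round(1)
print('hub',fit(P[(P[:,2]>.138)&(P[:,2]<.16)&(P[:,0]<.6)]));print('arm',fit(P[(P[:,2]>.095)&(P[:,2]<.125)&(P[:,0]>.59)]))
"
```

```text
hub (739, array([0.5745, 0.1415, 0.1481]), array([-4.9,  0.5]))
arm (405, array([0.6252, 0.1391, 0.1075]), array([-5. ,  0.8]))
```

The crank is at home depth (foot about 44.5 mm above the bench), leaning only within its clearance. The pointer is on the green bar and the gripper is clear, so I'm handing in.

```bash
python3 -c "
from plant import *
print(job_done())"
```

```text
the job is handed in; nothing more can be done
None
```

The job is handed in: the red crank is seated fully home in the collar and released (leaning about 5°, roughly its clearance), and the pointer stands at the green mark, within about 1° by my measurement. It took about 23 s, and I moved nothing else on the bench.

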